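Tick off three machines and park the coin box in the third gap

TASK

Starting at the red end of the coin-box rack, run a fingertip along the flag rail so that the first, second and third yellow flags are laid over in that order, and leave the other three flags standing. Then push the loose blue coin box along the table, lengthwise, into the third gap from the red end (count every gap, full or empty) until it is fully home against the back. Only push it, never lift or tip it, and leave the grey boxes and everything else where they stand.

Things in the scene. Friction and masses are not known exactly. Their poses are not given: they have to be found in the camera images.
- rack: Fixed aluminium rack, 366 mm long (its y), origin under its centre. Seven dividers, 6 mm thick, 60 mm high, x = -35 to +32 mm, stand every 60 mm from y = -180 to +180 mm, making six gaps 54 mm wide centred at y = +150, +90, +30, -30, -90, -150 mm, open to rack -x (the robot's side) and closed by a back plate 50 mm high, inner face at x = +29 mm.
- rail_mid (a point): Middle of the dark flag rail that lies along rack y on top of the dividers at rack x = 0: 366 mm long, 14 mm wide, this point on its top at z = 66 mm (its underside at 60 mm). Over the middle of each gap it carries one yellow flag.
- red_end: Fixed red end panel, 70 x 12 x 64 mm high, against one end of the rack (rack y = +189 or -189 mm, varies); origin at the centre of its underside. Gaps and flags are counted from this end.
- grey_end: Fixed grey end panel, the same size, at the other end of the rack.
- coin_box: Loose blue steel coin box, 76 mm long (x) x 42 mm wide (y) x 52 mm high, 0.3 to 0.55 kg, on the table before the rack's open side, turned up to 0.45 rad; origin under its centre. It slides flat when pushed low down. Home in a gap it lies along rack x, origin at rack x = -9 mm, its near end 12 mm out of the mouth. Brass lock on its -x face; either end may go in first.
- flag_a (a joint): Lean (rad) of the yellow flag at rack y = +150 mm, x = 0: a plate 18 (x) x 4 (y) x 30 mm tall, hinged at its foot (z = 68 mm) about rack x. 0 = upright, positive leans to rack -y, negative to +y, stops at 1.35. Starts within 0.12, tips with under 1 N, stays where left; laid over is more than 0.5.
- flag_b (a joint): Lean (rad) of the yellow flag at rack y = +90 mm, x = 0: a plate 18 (x) x 4 (y) x 30 mm tall, hinged at its foot (z = 68 mm) about rack x. 0 = upright, positive leans to rack -y, negative to +y, stops at 1.35. Starts within 0.12, tips with under 1 N, stays where left; laid over is more than 0.5.
- flag_c (a joint): Lean (rad) of the yellow flag at rack y = +30 mm, x = 0: a plate 18 (x) x 4 (y) x 30 mm tall, hinged at its foot (z = 68 mm) about rack x. 0 = upright, positive leans to rack -y, negative to +y, stops at 1.35. Starts within 0.12, tips with under 1 N, stays where left; laid over is more than 0.5.
- flag_d (a joint): Lean (rad) of the yellow flag at rack y = -30 mm, x = 0: a plate 18 (x) x 4 (y) x 30 mm tall, hinged at its foot (z = 68 mm) about rack x. 0 = upright, positive leans to rack -y, negative to +y, stops at 1.35. Starts within 0.12, tips with under 1 N, stays where left; laid over is more than 0.5.
- flag_e (a joint): Lean (rad) of the yellow flag at rack y = -90 mm, x = 0: a plate 18 (x) x 4 (y) x 30 mm tall, hinged at its foot (z = 68 mm) about rack x. 0 = upright, positive leans to rack -y, negative to +y, stops at 1.35. Starts within 0.12, tips with under 1 N, stays where left; laid over is more than 0.5.
- flag_f (a joint): Lean (rad) of the yellow flag at rack y = -150 mm, x = 0: a plate 18 (x) x 4 (y) x 30 mm tall, hinged at its foot (z = 68 mm) about rack x. 0 = upright, positive leans to rack -y, negative to +y, stops at 1.35. Starts within 0.12, tips with under 1 N, stays where left; laid over is more than 0.5.
- parked_left: Grey coin box, same size as the blue one, already parked in the gap at rack y = +150 mm; leave alone.
- parked_right: Grey coin box, same size, parked in the gap at rack y = -150 mm; leave alone.
- detergent: Blue detergent bottle, radius 36 mm, 170 mm tall, to the left; origin under its centre. Leave alone.
- softener: Green jar, radius 32 mm, 100 mm tall, beyond the rack; origin under its centre. Leave alone.
- mug: White mug, radius 40 mm, 90 mm tall, to the right; origin under its centre. Leave alone.
- tape: Roll of brown tape lying flat, radius 45 mm, 24 mm high, to the left; origin under its centre. Leave alone.
- driver: Screwdriver lying on the table at the right, near the robot. Leave alone.
- sheets: Orange carton of dryer sheets, 90 x 140 x 60 mm high, far right; origin under its centre. Leave alone.
Things that resemble listed ones, but are neither listed nor needed, are in the scene too. Of the things that look like the red_end, take the one that is farthest to the robot's right at the start.

How it is judged (in metres and radians):
On the way, in this order (a step that is already met when the one before it is completed fails the run):
1. the first flag from the red end is laid over (((y of red_end in the frame of rack above 0 m and (value of joint flag_a above 0.5 rad or value of joint flag_a below -0.5 rad)) or (y of red_end in the frame of rack below 0 m and (value of joint flag_f above 0.5 rad or value of joint flag_f below -0.5 rad)))), for 0.1 s.
2. the second flag from the red end is laid over (((y of red_end in the frame of rack above 0 m and (value of joint flag_b above 0.5 rad or value of joint flag_b below -0.5 rad)) or (y of red_end in the frame of rack below 0 m and (value of joint flag_e above 0.5 rad or value of joint flag_e below -0.5 rad)))), for 0.1 s.
3. the third flag from the red end is laid over (((y of red_end in the frame of rack above 0 m and (value of joint flag_c above 0.5 rad or value of joint flag_c below -0.5 rad)) or (y of red_end in the frame of rack below 0 m and (value of joint flag_d above 0.5 rad or value of joint flag_d below -0.5 rad)))), for 0.1 s.
4. the blue coin box is home in the third gap from the red end (((y of red_end in the frame of rack above 0 m and x of coin_box in the frame of rack between -0.017 and 0 m and y of coin_box in the frame of rack between 0.018 and 0.042 m and z of coin_box in the frame of rack below 0.004 m and angle between the x axis of coin_box and the x axis of rack, either way round below 0.25 rad and angle between coin_box's own z axis and vertical below 0.08 rad) or (y of red_end in the frame of rack below 0 m and x of coin_box in the frame of rack between -0.017 and 0 m and y of coin_box in the frame of rack between -0.042 and -0.018 m and z of coin_box in the frame of rack below 0.004 m and angle between the x axis of coin_box and the x axis of rack, either way round below 0.25 rad and angle between coin_box's own z axis and vertical below 0.08 rad))), for 0.2 s.
At the end, for the whole second after the job is handed in: The blue coin box rests flat on the table in the third gap from the red end, lengthwise (within 0.25 rad) and within 8 mm of touching the back plate; the first three flags from the red end lean more than 0.5 rad, the other three less than 0.3 rad (linear speed of coin_box below 0.01 m/s and angular speed of coin_box below 0.1 rad/s and ((y of red_end in the frame of rack above 0 m and x of coin_box in the frame of rack between -0.017 and 0 m and y of coin_box in the frame of rack between 0.018 and 0.042 m and z of coin_box in the frame of rack below 0.004 m and angle between the x axis of coin_box and the x axis of rack, either way round below 0.25 rad and angle between coin_box's own z axis and vertical below 0.08 rad and (value of joint flag_a above 0.5 rad or value of joint flag_a below -0.5 rad) and (value of joint flag_b above 0.5 rad or value of joint flag_b below -0.5 rad) and (value of joint flag_c above 0.5 rad or value of joint flag_c below -0.5 rad) and value of joint flag_d between -0.3 and 0.3 rad and value of joint flag_e between -0.3 and 0.3 rad and value of joint flag_f between -0.3 and 0.3 rad) or (y of red_end in the frame of rack below 0 m and x of coin_box in the frame of rack between -0.017 and 0 m and y of coin_box in the frame of rack between -0.042 and -0.018 m and z of coin_box in the frame of rack below 0.004 m and angle between the x axis of coin_box and the x axis of rack, either way round below 0.25 rad and angle between coin_box's own z axis and vertical below 0.08 rad and (value of joint flag_f above 0.5 rad or value of joint flag_f below -0.5 rad) and (value of joint flag_e above 0.5 rad or value of joint flag_e below -0.5 rad) and (value of joint flag_d above 0.5 rad or value of joint flag_d below -0.5 rad) and value of joint flag_c between -0.3 and 0.3 rad and value of joint flag_b between -0.3 and 0.3 rad and value of joint flag_a between -0.3 and 0.3 rad))).
It fails at once if the blue coin box is lifted or tipped (height (world z) of coin_box above 0.012 m or angle between coin_box's own z axis and vertical above 0.3 rad).
It fails at once if a flag beyond the third is tipped (more than 0.3 rad) ((y of red_end in the frame of rack above 0 m and (not (value of joint flag_d between -0.3 and 0.3 rad) or not (value of joint flag_e between -0.3 and 0.3 rad) or not (value of joint flag_f between -0.3 and 0.3 rad))) or (y of red_end in the frame of rack below 0 m and (not (value of joint flag_c between -0.3 and 0.3 rad) or not (value of joint flag_b between -0.3 and 0.3 rad) or not (value of joint flag_a between -0.3 and 0.3 rad)))).
It fails at once if a parked grey box (8 mm) or other bystander (20 mm) is moved (distance of any of parked_left, parked_right from where it was at the start of the episode above 0.008 m or distance of any of detergent, softener, mug, tape, driver, sheets from where it was at the start of the episode above 0.02 m).
It also fails if it takes over 69 s, if anything falls off the work surface, if the arm or the gripper's body presses on something with over 40 N, if the wrist force passes 120 N, or if a joint passes its speed limit or range.

ROBOT

A 6-joint arm with a two-finger parallel gripper is mounted at the origin on the work surface. World frame = base frame: x ahead of the robot, y to its left, z up, the work surface at z = 0. Lengths are in mm, angles in rad, forces in N, time in s.
With the tool pointing down it reaches from about 275 to 1000 mm from the base axis. Payload 8.4 kg.
Tool frame: the origin (TCP) lies between the finger pads; the fingertips stand 22 mm ahead of it and the grasp point (between the pads) lies 3 mm ahead of it; z points along the fingers, y is the line along which they close (so a half turn about z gives the same grasp; the last joint's range is limited). The gripper opens to 85 mm and grips with 20 to 120 N. Pads are 22 mm wide; open, the fingers measure 114 mm over their backs; the gripper's body (76 mm by 85 mm) begins 54 mm behind the grasp point. The pads swing forward as they close: fully open they stand 13 mm farther back than shut.
Start: joints at [1.283, 0.353, 1.633, -0, 1.155, -0.002], TCP at [176.202, 599.651, 253.281] pointing down, gripper open.
Joint ranges: [-2.63, 2.63], [-0.92, 2.1], [0.06, 2.66], [-1.3, 4.44], [0, 2.69], [-3.02, 3.02]. Speed limits (rad/s): [2.22, 2.22, 2.79, 3.14, 3.14, 3.14].

INTERFACE

Orientations are given as [roll, pitch, yaw] about the fixed x, y, z axes, in that order (R = Rz(yaw) Ry(pitch) Rx(roll)).
In Python, from rig import r, grab_frame gives the robot as it stands.
- The arm moves only by the shell command python3 -m inch 'ROWS' [FORCE]. ROWS is JSON, a list of rows, each a list of 7 numbers: the turn, a rotation vector about the tool's x, y, z as a fraction of full scale, then the shift along the tool's x, y, z as a fraction of full scale, then the closure, from 0 (fully open) to 1 (shut). In form: [[rx, ry, rz, dx, dy, dz, fingers], ...]. A call has 1 to 8 rows; each row shifts and turns the commanded pose from where the row before left it, along the tool's axes as they then stand; what a row does not reach is not made up. Full scale, the value 1, is 2.5 cm for a shift and pi rad for a turn. A row lasts 1/12 s, in which the tool goes at most 41.7 mm and 7.16 degrees, less where a joint would pass 70% of its speed; a pose out of reach is approached as far as the arm can. A call with a number of a shift or a turn outside -1 to 1 is refused whole. A call with a gripper value outside its range is refused whole. The fingers move at their own pace and stop on an object; FORCE is the grip in N (left out, the last holds). Time passes only in rows, so rows that do not move let the fingers close. It gives the time, the measured TCP pose, the force, the opening and the grip force at its end, in the units of the state.
- r.sense(): the state, without advancing time (a new reading comes with each control period).
- grab_frame(name): name is "scene" or "side" or "wrist"; returns a dict with "pixels" (384x512x3 uint8, red, green, blue), "z_map" (384x512 float32, mm along the optical axis (not along the pixel's ray), 0 where there is no reading), "vertical_fov" (degrees; the focal length in pixels is half the picture's height over the tangent of half this angle, whatever the lens; pixels are square), "cx", "cy" (the principal point, pixels), "cam_to_world" (4x4, takes a point from camera to world coordinates). Camera axes: x right, y down, z forward; pixel columns grow to the right and rows downward; lengths in mm; the calibration is good to about 2 mm. A picture is of the moment at which its call begins.
- r.sign_off(): hands the job in; it is judged then, once.
The state is a dict: "clock": time; "qpos": joint angles; "qvel": joint speeds; "joint_efforts": joint torques, N m; "eef_pos": TCP position; "tcp_rot": TCP orientation; "contact_force": force on the tool from outside, world axes, zero at the start; "wrist_torque": the same for the moment, N m; "opening": opening from 0.0 (shut) to 1.0 (fully open); "grasp_force": force on a finger pad.
Only numpy, scipy, OpenCV 4.12 (cv2) and the standard library are available. Lean on these libraries where they do the work, as an engineer would, in place of code of your own. Each camera call takes 0.05 s, during which the arm holds its last target. There are 200 camera calls.

## Working session

There is one attempt and no reset: what is moved stays moved. The work goes in short steps, Python scripts to look and compute and a shell command to move; the robot and the scene stay as the last step left them, time stands still between calls to the robot, and variables do not carry over. Pictures are saved under pics/ and viewed, at most 10 in all, crops included, and the job is handed in when it is done.

```bash
mkdir -p pics; ls; cat > h.py <<'E'
import numpy as np, cv2
from rig import r, grab_frame
def pts(f):
    z=f["z_map"]; h,w=z.shape; fl=h/2/np.tan(np.radians(f["vertical_fov"])/2)
    v,u=np.mgrid[:h,:w]
    c=np.stack([(u-f["cx"])/fl*z,(v-f["cy"])/fl*z,z,np.ones_like(z)],-1)
    return (c@np.array(f["cam_to_world"]).T)[...,:3]
def save(f,n,crop=None,s=1):
    im=f["pixels"][...,::-1]
    if crop: im=im[crop[1]:crop[3],crop[0]:crop[2]]
    cv2.imwrite("pics/"+n,cv2.resize(im,None,fx=s,fy=s,interpolation=cv2.INTER_CUBIC))
E
python3 - <<'E'
from h import *
a=[]
for n in("scene","side"):
    f=grab_frame(n); np.savez(n+".npz",**f); a.append(f["pixels"]); print(n,f["cam_to_world"],f["vertical_fov"])
for n,i in zip(("scene0","side0"),a): cv2.imwrite(f"pics/{n}.png",cv2.resize(i[...,::-1],(800,600)))
print(r.sense())
E
```

```text
pics
scene [[ 3.45020381e-01  7.01317798e-01 -6.23790256e-01  1.23934795e+03]
 [ 9.38593944e-01 -2.58882870e-01  2.28081273e-01 -2.52352751e+02]
 [-1.53115579e-03 -6.64178444e-01 -7.47572505e-01  9.35944487e+02]
 [ 0.00000000e+00  0.00000000e+00  0.00000000e+00  1.00000000e+00]] 53.25098919372708
side [[ 8.51101168e-01 -2.88228263e-01  4.38806644e-01 -3.11579339e+01]
 [-5.24960598e-01 -4.56761109e-01  7.18182192e-01 -9.28183944e+02]
 [-6.57059646e-03 -8.41601900e-01 -5.40058394e-01  7.53690574e+02]
 [ 0.00000000e+00  0.00000000e+00  0.00000000e+00  1.00000000e+00]] 44.275097409004964
{'clock': 0.1, 'qpos': array([ 1.28262780e+00,  3.53558166e-01,  1.63407241e+00, -5.76942408e-06,
        1.15519839e+00, -2.39601107e-03]), 'qvel': array([-0.00096416, -0.00140611, -0.00295746,  0.00018524, -0.00016489,
       -0.00012761]), 'joint_efforts': array([ 3.65737988e-04, -6.06362128e+01, -3.42821503e+01,  1.49622388e-04,
        4.00917386e-03, -3.90085779e-05]), 'eef_pos': array([176.07056838, 599.26363743, 252.6442671 ]), 'tcp_rot': array([-3.14035633e+00,  2.31318537e-06,  2.85582247e+00]), 'contact_force': array([ 0.10802473, -0.49926938,  0.25669685]), 'wrist_torque': array([ 0.04568447,  0.00195593, -0.02206697]), 'grasp_force': 0.0, 'opening': 1.0000965378034763}
```

View pics/scene0.png

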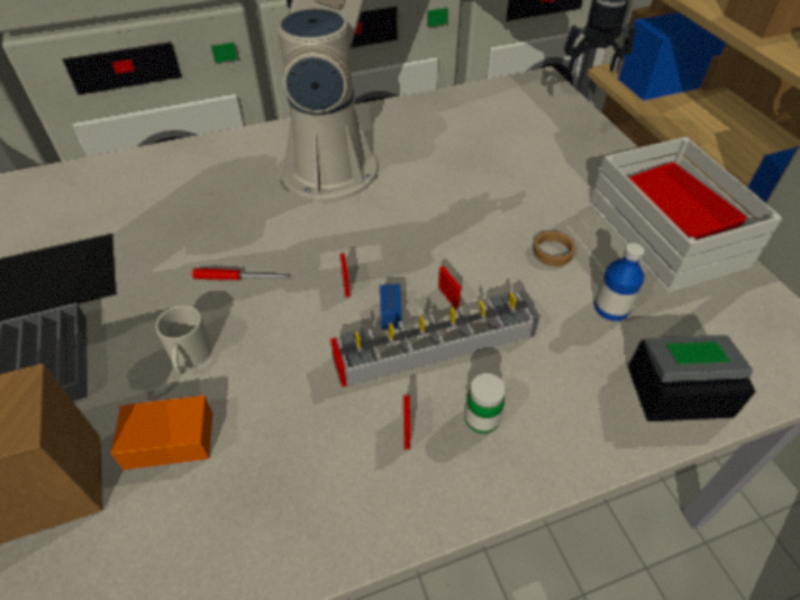

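View pics/side0.png

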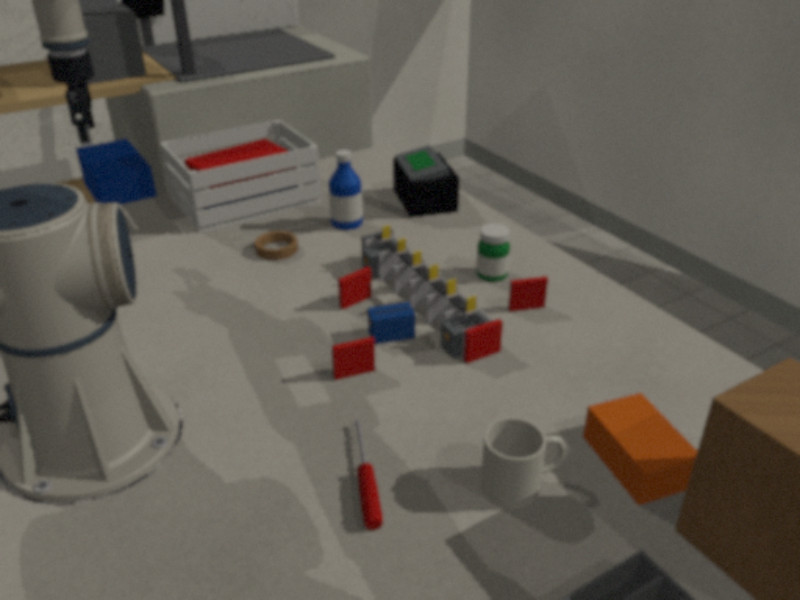

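Scene picture (800x600): the red panels are at (339,361) on the rack's right-hand end, (346,274) standing free in front, (450,287) standing free in front and (407,421) behind. The blue coin box is at (391,305). Blue look-alikes are the bottle and the shelf boxes. The yellow flags run from (358,340) to (513,300). Next I'll measure these.

```bash
python3 - <<'E'
from h import *
for n in("scene","side"):
    f=dict(np.load(n+".npz")); P=pts(f); hsv=cv2.cvtColor(f["pixels"],cv2.COLOR_RGB2HSV).astype(int)
    H,S,V=hsv[...,0],hsv[...,1],hsv[...,2]
    tab=(P[...,0]>250)&(P[...,0]<900)&(abs(P[...,1])<420)&(P[...,2]>5)&(P[...,2]<110)&(f["z_map"]>0)
    print(n)
    for nm,m in(("red",((H<6)|(H>174))&(S>150)&(V>60)),("yel",(H>18)&(H<34)&(S>120)&(V>60)),("blue",(H>100)&(H<125)&(S>120))):
        k,l,st,c=cv2.connectedComponentsWithStats((m&tab).astype(np.uint8))
        for i in range(1,k):
            if st[i,4]<(8 if nm=="yel" else 40): continue
            q=P[l==i]; rect=cv2.minAreaRect(q[:,:2].astype(np.float32))
            print(nm,c[i].round(),st[i,4],"med",np.median(q,0).round(),"lo",np.percentile(q,3,axis=0).round(),"hi",np.percentile(q,97,axis=0).round(),[np.round(x) for x in rect])
            if nm=="blue":
                t=q[abs(q[:,2]-52)<5]; print("  top",len(t),[np.round(x,1) for x in cv2.minAreaRect(t[:,:2].astype(np.float32))],t.mean(0).round(1))
f=dict(np.load("scene.npz")); save(f,"crop1.png",(195,150,365,300),4)
E
```

```text
scene
red [221. 176.] 91 med [431. -77.  63.] lo [375. -84.  11.] hi [436. -67.  68.] [array([405., -75.]), array([11., 66.]), np.float64(80.0)]
red [287. 183.] 231 med [515. 112.  47.] lo [479. 105.   9.] hi [541. 123.  67.] [array([508., 113.]), array([69., 14.]), np.float64(12.0)]
red [137. 175.] 200 med [ 291. -326.   23.] lo [ 273. -368.   11.] hi [ 311. -283.   29.] [array([ 290., -325.]), array([98., 20.]), np.float64(67.0)]
red [217. 231.] 140 med [ 624. -148.   63.] lo [ 578. -154.   10.] hi [ 641. -142.   67.] [array([ 608., -147.]), array([12., 68.]), np.float64(87.0)]
red [260. 269.] 136 med [777. -76.  64.] lo [736. -87.  15.] hi [798. -62.  67.] [array([766., -73.]), array([10., 68.]), np.float64(70.0)]
yel [328. 192.] 36 med [622. 191.  87.] lo [594. 189.  47.] hi [630. 219. 100.] [array([608., 201.]), array([13., 49.]), np.float64(52.0)]
yel [308. 197.] 25 med [622. 129.  88.] lo [611. 127.  67.] hi [627. 140.  99.] [array([620., 132.]), array([12., 18.]), np.float64(67.0)]
yel [289. 202.] 28 med [618.  71.  88.] lo [609.  69.  67.] hi [625.  80.  99.] [array([617.,  
[... 2738 characters left out ...]
.  99.] lo [612. 380.  87.] hi [665. 408. 109.] [array([635., 392.]), array([27., 61.]), np.float64(67.0)]
  top 0 [array([0., 0.]), array([0., 0.]), np.float64(0.0)] [nan nan nan]
blue [222. 144.] 56 med [633. 388.  13.] lo [612. 378.   6.] hi [662. 410.  20.] [array([634., 391.]), array([22., 59.]), np.float64(63.0)]
  top 0 [array([0., 0.]), array([0., 0.]), np.float64(0.0)] [nan nan nan]
blue [251. 206.] 570 med [502. -25.  42.] lo [469. -40.   9.] hi [535.   4.  55.] [array([505., -14.]), array([44., 74.]), np.float64(71.0)]
  top 251 [array([505.6, -12.7]), array([42.7, 73.4]), np.float64(73.3)] [504.4 -15.8  52.5]<stdin>:14: RuntimeWarning: Mean of empty slice.
  ret = um.true_divide(
```

View pics/crop1.png

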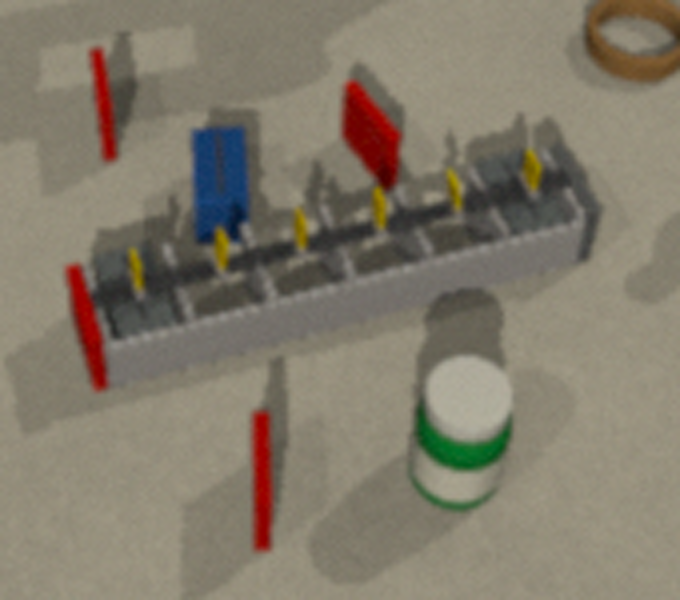

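The crop shows the chosen red panel flush against the rack's right end (crop 85,325; measured y ≈ -148, the farthest right). Red look-alikes are at (104,104), (372,133) and (262,480). The blue box, at (220,183), is the only one in front of the rack. The rack's yaw is about -0.045 and flag 1 is at about (606,-107). I'll square up the tool, close the fingers and move across.

```bash
python3 -m inch '[[0,0,-0.038,0,0,0,1],[0,0,-0.038,0,0,0,1],[0,0,0,-0.6,-1,0,1],[0,0,0,-0.6,-1,0,1],[0,0,0,-0.6,-1,0,1],[0,0,0,-0.6,-1,0,1],[0,0,0,-0.6,-1,0,1],[0,0,0,-0.6,-1,0,1]]'; python3 -m inch '[[0,0,0,-0.6,-1,0,1],[0,0,0,-0.6,-1,0,1],[0,0,0,-0.6,-1,0,1],[0,0,0,-0.6,-1,0,1],[0,0,0,-0.6,-1,0,1],[0,0,0,-0.6,-1,0,1],[0,0,0,-0.6,-1,0,1],[0,0,0,-0.6,-1,0,1]]'
```

```text
clock: 0.77
eef_pos: [259.3, 444.1, 252.9]
tcp_rot: [-3.141, -0.0, 3.095]
contact_force: [0.4, -1.6, 0.6]
opening: -0.003
grasp_force: 0.0
clock: 1.43
eef_pos: [369.8, 238.8, 253.2]
tcp_rot: [-3.141, -0.0, 3.095]
contact_force: [1.0, 0.3, -0.6]
opening: 0.0
grasp_force: 0.0
```

```bash
python3 -m inch '[[0,0,0,-0.67,-1,0,1],[0,0,0,-0.67,-1,0,1],[0,0,0,-0.67,-1,0,1],[0,0,0,-0.67,-1,0,1],[0,0,0,-0.67,-1,0,1],[0,0,0,-0.67,-1,0,1],[0,0,0,-0.67,-1,0,1],[0,0,0,-0.67,-1,0,1]]'; python3 -m inch '[[0,0,0,-0.67,-1,0,1],[0,0,0,-0.67,-1,0,1],[0,0,0,-0.67,-1,0,1],[0,0,0,-0.67,-1,0,1],[0,0,0,-0.67,-1,0,1],[0,0,0,-0.67,-1,0,1],[0,0,0,-0.67,-1,0,1],[0,0,0,0,0,0,1]]'
python3 - <<'E'
from h import *
f=grab_frame("wrist"); np.savez("wrist.npz",**f); save(f,"wrist1.png",None,1.5)
P=pts(f); hsv=cv2.cvtColor(f["pixels"],cv2.COLOR_RGB2HSV).astype(int); H,S,V=np.moveaxis(hsv,-1,0)
for nm,m in(("yel",(H>18)&(H<34)&(S>120)&(V>60)),("red",((H<6)|(H>174))&(S>150)),("blue",(H>100)&(H<125)&(S>120))):
    k,l,st,c=cv2.connectedComponentsWithStats((m&(f["z_map"]>0)).astype(np.uint8))
    for i in range(1,k):
        if st[i,4]>30: q=P[l==i]; print(nm,c[i].round(),st[i,4],q.mean(0).round(),np.percentile(q,3,axis=0).round(),np.percentile(q,97,axis=0).round())
print(r.sense()["eef_pos"])
E
```

```text
clock: 2.1
eef_pos: [494.3, 32.6, 253.1]
tcp_rot: [-3.142, -0.0, 3.094]
contact_force: [-0.4, 0.5, -0.6]
opening: 0.003
grasp_force: 0.0
clock: 2.77
eef_pos: [605.0, -150.3, 252.8]
tcp_rot: [-3.14, 0.001, 3.092]
contact_force: [-0.9, -0.4, 0.3]
opening: -0.003
grasp_force: 0.0
yel [371. 173.] 322 [609. -46.  89.] [601. -48.  75.] [617. -42.  99.]
yel [435. 172.] 389 [611.  12.  89.] [603.  11.  75.] [620.  15. 100.]
yel [499. 172.] 469 [614.  72.  88.] [606.  70.  74.] [622.  74.  99.]
yel [303. 173.] 158 [ 605. -107.   94.] [ 598. -109.   80.] [ 614. -105.  100.]
red [503.  51.] 1152 [506. 110.  17.] [475. 105.   6.] [537. 115.  28.]
red [260. 164.] 769 [ 601. -146.   63.] [ 570. -151.   43.] [ 636. -140.   66.]
blue [392.  55.] 4446 [507. -16.  48.] [472. -40.  17.] [543.  11.  54.]
[ 603.55851103 -148.30450157  252.5954879 ]
```

View pics/wrist1.png

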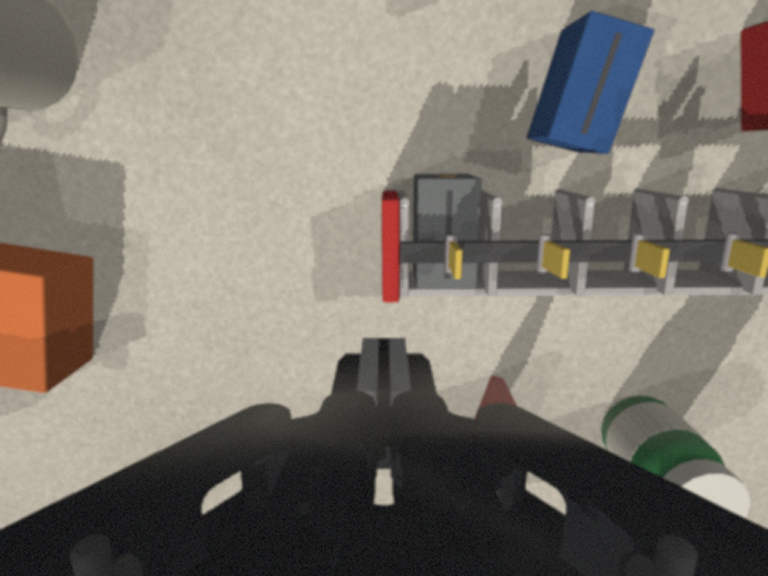

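The wrist view shows the rack parallel to the tool, with flag 1 at (455,258), flag 2 at (555,258) and flag 3 at (652,258). The closed fingertips hang above the red end, whose panel is at (391,245). Next I'll descend.

```bash
python3 -m inch '[[0,0,0,0,-0.3,0.7,1],[0,0,0,0,0,1,1],[0,0,0,0,0,1,1],[0,0,0,0,0,1,1],[0,0,0,0,0,1,1],[0,0,0,0,0,0.9,1],[0,0,0,0,0,0.4,1],[0,0,0,0,0,0,1]]'; python3 - <<'E'
from h import *
print(r.sense()["eef_pos"],r.sense()["contact_force"])
f=grab_frame("side"); save(f,"side1.png",(230,110,350,230),5)
E
```

```text
clock: 3.48
eef_pos: [600.4, -152.5, 100.9]
tcp_rot: [3.14, -0.005, 3.095]
contact_force: [-0.3, -0.8, 0.0]
opening: 0.006
grasp_force: 0.0
[ 600.37086844 -152.49126401  100.86263799] [-0.28565917 -0.77601199  0.01403326]
```

View pics/side1.png

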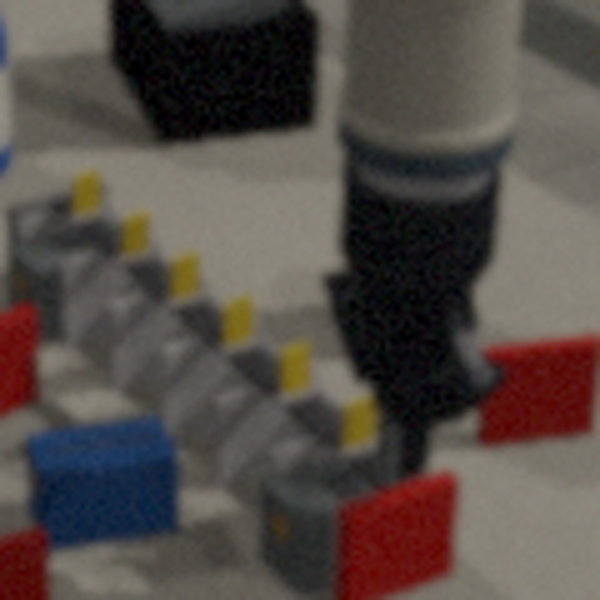

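The tip is down at the red end beside flag 1 (crop 358,422), and all the flags are standing. Now I'll sweep along the rail.

```bash
python3 -m inch '[[0,0,0,-0.15,0.6,0,1],[0,0,0,0,0.6,0,1],[0,0,0,0,0.6,0,1],[0,0,0,0,0.6,0,1],[0,0,0,0,0.6,0,1],[0,0,0,0,0.6,0,1],[0,0,0,0,0.6,0,1],[0,0,0,0,0.6,0,1]]'; python3 -m inch '[[0,0,0,0,0.6,0,1],[0,0,0,0,0.6,0,1],[0,0,0,0,0.6,0,1],[0,0,0,0,0.1,0,1],[0,0,0,0,0,0,1],[0,0,0,0,0,0,1]]'; python3 - <<'E'
from h import *
print(r.sense()["eef_pos"],r.sense()["contact_force"])
f=grab_frame("side"); save(f,"side2.png",(230,110,350,230),5)
E
```

```text
clock: 4.2
eef_pos: [611.8, -32.3, 103.4]
tcp_rot: [-3.141, -0.0, 3.095]
contact_force: [0.7, -0.4, 0.3]
opening: -0.0
grasp_force: 0.2
clock: 4.7
eef_pos: [614.1, 13.5, 103.2]
tcp_rot: [-3.141, -0.0, 3.095]
contact_force: [-0.7, -0.3, -1.4]
opening: 0.0
grasp_force: 0.0
[614.09768614  13.46740131 103.19902228] [-0.69894411 -0.26250144 -1.40446261]
```

View pics/side2.png

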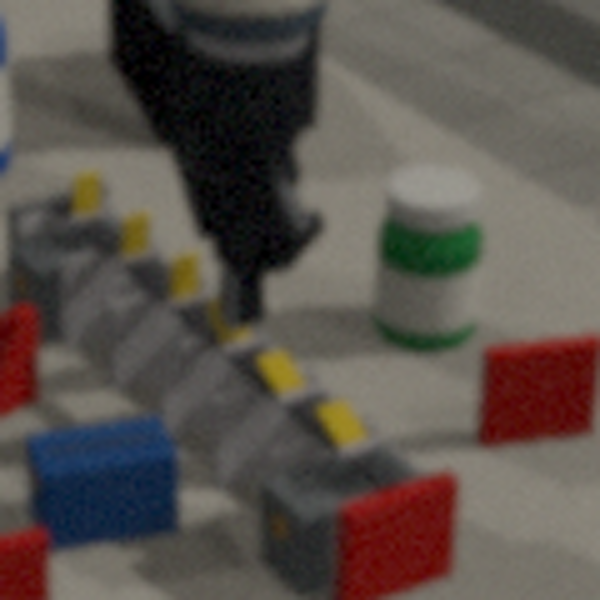

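Flags 1 and 2, at (342,423) and (280,372), are laid over. Flag 3, at (235,325), is going down under the finger, and 4 to 6 are standing. I'll press flag 3 a little further, lift, and go to the box's right side near its far end.

```bash
python3 -m inch '[[0,0,0,0,0.25,0,1],[0,0,0,0,0,0,1],[0,0,0,0,0,-0.8,1],[0,0,0,0,0,-0.9,1],[0,0,0,0.85,-0.9,0,1],[0,0,0,0.85,-1,0,1],[0,0,0,0.85,-1,0,1],[0,0,0,0.85,-0.9,0,1]]'; cat > m.py <<'E'
from h import *
import sys
for n in sys.argv[1:]:
    f=grab_frame(n); np.savez(n+".npz",**f); P=pts(f); H,S,V=np.moveaxis(cv2.cvtColor(f["pixels"],cv2.COLOR_RGB2HSV).astype(int),-1,0)
    ok=(P[...,0]>420)&(P[...,0]<700)&(abs(P[...,1]-30)<190)&(f["z_map"]>0)
    for nm,m in(("yel",(H>18)&(H<34)&(S>120)&(V>60)&(P[...,2]>66)),("blue",(H>100)&(H<125)&(S>120)&(P[...,2]>44))):
        k,l,st,c=cv2.connectedComponentsWithStats((m&ok).astype(np.uint8))
        for i in range(1,k):
            if st[i,4]<15: continue
            q=P[l==i]; print(n,nm,st[i,4],q.mean(0).round(),"lo",np.percentile(q,3,axis=0).round(),"hi",np.percentile(q,97,axis=0).round())
            if nm=="blue":
                b=cv2.minAreaRect(q[:,:2].astype(np.float32)); p=cv2.boxPoints(b); e=max(p[1]-p[0],p[2]-p[1],key=np.linalg.norm); e=e*np.sign(e[0])
                print("   box c",np.round(b[0],1),"size",np.round(b[1],1),"yaw",round(float(np.arctan2(e[1],e[0])),3))
s=r.sense(); print(s["clock"],s["eef_pos"].round(1),s["tcp_rot"].round(3),s["contact_force"].round(1))
E
python3 m.py side wrist
```

```text
clock: 5.42
eef_pos: [524.0, -72.4, 145.9]
tcp_rot: [-3.141, 0.0, 3.095]
contact_force: [0.7, -0.5, -0.4]
opening: 0.001
grasp_force: 0.0
side yel 33 [620. 193.  85.] lo [612. 189.  74.] hi [627. 199.  96.]
side yel 34 [594.  -4.  96.] lo [ 524. -106.   71.] hi [619.  27. 176.]
side yel 49 [609. -30.  76.] lo [600. -42.  69.] hi [619. -19.  83.]
side yel 55 [606. -91.  76.] lo [ 598. -104.   68.] hi [615. -80.  81.]
side blue 274 [504. -17.  52.] lo [470. -38.  45.] hi [538.   7.  56.]
   box c [505.5 -12.9] size [42.5 73.7] yaw -0.28
wrist yel 424 [604.  67.  91.] lo [511. -18.  74.] hi [616.  74. 202.]
wrist yel 79 [583. -80. 106.] lo [510. -83.  80.] hi [608. -75. 199.]
wrist blue 5948 [506. -12.  53.] lo [472. -36.  49.] hi [541.  12.  54.]
   box c [507.7 -11.7] size [41.8 74.6] yaw -0.298
5.5167 [521.5 -73.6 145.5] [-3.141e+00 -3.000e-03  3.092e+00] [ 0.5  0.5 -0.5]
```

```bash
python3 -m inch '[[0,0,0,0,0,1,1],[0,0,0,0,0,1,1],[0,0,0,0,0,1,1],[0,0,0,0,0,1,1],[0,0,0,0,0,0.4,1],[0,0,0,0,0,0,1]]'; python3 -m inch '[[0,0,0,0,0.3,0,1],[0,0,0,0,0.3,0,1],[0,0,0,0,0.3,0,1],[0,0,0,0,0.3,0,1],[0,0,0,0,0,0,1]]'; python3 m.py side wrist
```

```text
clock: 6.02
eef_pos: [523.8, -70.9, 33.7]
tcp_rot: [3.141, -0.004, 3.094]
contact_force: [-0.9, 0.9, 0.2]
opening: -0.002
grasp_force: 0.0
clock: 6.43
eef_pos: [527.2, -39.8, 36.8]
tcp_rot: [3.141, 0.002, 3.096]
contact_force: [-0.8, -0.2, -0.1]
opening: 0.003
grasp_force: 0.0
side yel 30 [604.  10.  86.] lo [542. -73.  70.] hi [621.  30. 150.]
side yel 49 [609. -30.  76.] lo [601. -43.  69.] hi [618. -19.  82.]
side yel 54 [606. -91.  77.] lo [ 597. -104.   69.] hi [615. -78.  83.]
side blue 211 [496.  -9.  53.] lo [470. -30.  45.] hi [521.  12.  69.]
   box c [493.5 -13.9] size [61. 56.] yaw 1.339
wrist blue 16961 [495.  -1.  53.] lo [471. -21.  51.] hi [526.  19.  54.]
   box c [501.3  -1.1] size [41.8 62.9] yaw -0.112
wrist blue 106 [541.  -3.  56.] lo [520. -11.  52.] hi [545.   1.  81.]
   box c [533.5  -6.2] size [29.8  5.3] yaw 0.421
6.5333 [526.7 -40.6  36.3] [3.142e+00 1.000e-03 3.096e+00] [-0.5  0.1 -0.3]
```

```bash
python3 -m inch '[[0,0,0,0,-0.4,0,1],[0,0,0,0.38,0,0,1],[0,0,0,0.38,0,0,1],[0,0,0,0,0.3,0,1],[0,0,0,0,0.3,0,1],[0,0,0,0,0.3,0,1],[0,0,0,0,0.25,0,1],[0,0,0,0,0,0,1]]';  python3 m.py side wrist
```

```text
clock: 7.2
eef_pos: [509.7, -21.1, 36.8]
tcp_rot: [-3.141, 0.003, 3.096]
contact_force: [-0.1, -5.8, 7.4]
opening: 0.001
grasp_force: 5.0
side yel 23 [593.  37. 110.] lo [536. -46.  76.] hi [621.  75. 173.]
side yel 51 [611.  26.  80.] lo [603.  16.  69.] hi [620.  35.  89.]
side yel 49 [608. -30.  76.] lo [601. -43.  67.] hi [617. -18.  82.]
side yel 55 [606. -91.  76.] lo [ 598. -102.   67.] hi [615. -79.  82.]
side blue 137 [488.   7.  53.] lo [472. -12.  45.] hi [503.  30.  68.]
   box c [488.3   9.1] size [50.1 33.2] yaw 1.401
wrist blue 10546 [488.  16.  53.] lo [472.  -4.  47.] hi [510.  35.  55.]
   box c [494.4  15.8] size [42.1 43.7] yaw -0.072
wrist blue 291 [529.  20.  55.] lo [504.  11.  52.] hi [535.  25.  81.]
   box c [520.6  15.7] size [37.3  6.1] yaw 0.438
7.3 [509.6 -21.4  36.7] [-3.141e+00  3.000e-03  3.095e+00] [-0.2 -6.1  6.3]
```

```bash
python3 -m inch '[[0,0,0,0,0.14,0,1],[0,0,0,0,0,0,1],[0,0,0,0,-0.5,0,1],[0,0,0,0,-0.5,0,1],[0,0,0,0,0,-1,1],[0,0,0,0.8,0,-1,1],[0,0,0,1,0,-1,1],[0,0,0,1,0,-0.5,1]]';  python3 m.py side wrist
```

```text
clock: 7.97
eef_pos: [437.6, -40.2, 125.1]
tcp_rot: [3.142, 0.002, 3.094]
contact_force: [1.0, -0.6, -0.3]
opening: 0.003
grasp_force: 0.0
side yel 28 [620. 192.  85.] lo [613. 188.  75.] hi [628. 195.  97.]
side yel 31 [615. 130.  85.] lo [608. 126.  74.] hi [623. 135.  96.]
side yel 34 [613.  72.  86.] lo [605.  69.  75.] hi [620.  75.  96.]
side yel 53 [612.  27.  79.] lo [603.  17.  67.] hi [620.  44.  88.]
side yel 49 [609. -30.  76.] lo [601. -42.  68.] hi [618. -15.  82.]
side yel 54 [606. -92.  77.] lo [ 598. -104.   68.] hi [614. -79.  83.]
side blue 251 [509.   8.  52.] lo [473.  -8.  45.] hi [544.  29.  56.]
   box c [508.7  11.8] size [41.7 74.3] yaw -0.051
wrist blue 596 [479.  18.  53.] lo [474.  -3.  52.] hi [486.  35.  54.]
   box c [480.6  16.5] size [40.3 14.2] yaw 1.458
wrist blue 202 [511.  24.  67.] lo [427.  -9.  52.] hi [530.  33. 169.]
   box c [479.6   9.3] size [115.3  10.2] yaw 0.423
8.0667 [434.4 -39.9 124.5] [ 3.141e+00 -1.000e-03  3.094e+00] [-0.1  0.2 -0.8]
```

```bash
python3 m.py scene; python3 - <<'E'
from h import *
f=dict(np.load("scene.npz")); a=cv2.resize(f["pixels"][155:240,210:310][...,::-1],(395,340),interpolation=cv2.INTER_CUBIC)
f=dict(np.load("side.npz")); b=cv2.resize(f["pixels"][150:235,215:315][...,::-1],(395,340),interpolation=cv2.INTER_CUBIC)
cv2.imwrite("pics/two.png",np.hstack([a,b]))
E
```

```text
scene yel 32 [622. 191.  88.] lo [612. 188.  70.] hi [629. 195. 100.]
scene yel 22 [621. 128.  90.] lo [612. 127.  75.] hi [626. 131. 100.]
scene yel 27 [617.  71.  89.] lo [608.  69.  73.] hi [624.  74.  99.]
scene yel 53 [614.  25.  80.] lo [606.  14.  69.] hi [622.  35.  89.]
scene yel 61 [612. -33.  76.] lo [602. -45.  67.] hi [620. -22.  84.]
scene yel 61 [609. -93.  76.] lo [ 600. -105.   67.] hi [617. -80.  82.]
scene blue 258 [517.  13.  52.] lo [480.  -7.  46.] hi [550.  32.  56.]
   box c [513.6  13.3] size [41.  76.1] yaw -0.065
8.1167 [436.5 -40.  124. ] [3.142e+00 1.000e-03 3.094e+00] [0.6 0.3 0.5]
```

View pics/two.png

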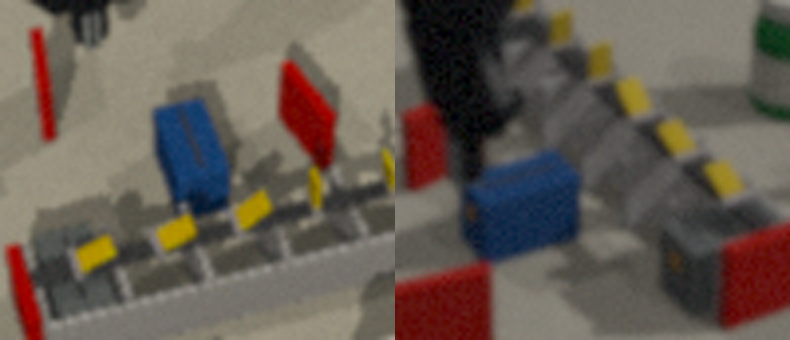

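In both views the box lies almost parallel to the gaps, at left crop (190,155) and right crop (525,205). It sits a little to the red side of gap 3's axis, by about 4 mm. Flags 1 to 3 are down and 4 to 6 are up. I'll nudge the side once more.

```bash
python3 -m inch '[[0,0,0,-1,0,0,1],[0,0,0,-1,0,0,1],[0,0,0,-1,0,1,1],[0,0,0,0,0,1,1],[0,0,0,0,0,1,1],[0,0,0,0,0,0.5,1],[0,0,0,0,0.4,0,1],[0,0,0,0,0.4,0,1]]'; python3 -m inch '[[0,0,0,0,0.2,0,1],[0,0,0,0,0.18,0,1],[0,0,0,0,0,0,1]]'; python3 -m inch '[[0,0,0,0,-0.5,0,1],[0,0,0,0,-1,0,1],[0,0,0,-0.5,-1,-1,1],[0,0,0,0,0,-1,1],[0,0,0,0,0,-1,1],[0,0,0,0,0,-1,1],[0,0,0,0,0,0,1]]';python3 m.py wrist side scene; python3 - <<'E'
from h import *
save(dict(np.load("wrist.npz")),"w3.png",None,1.5)
E
```

```text
clock: 8.78
eef_pos: [513.1, -23.1, 34.6]
tcp_rot: [3.142, -0.002, 3.093]
contact_force: [-1.9, -7.8, 6.9]
opening: -0.0
grasp_force: 5.4
clock: 9.03
eef_pos: [515.4, -13.8, 38.2]
tcp_rot: [-3.14, 0.003, 3.096]
contact_force: [-2.6, -9.4, 13.2]
opening: 0.001
grasp_force: 8.5
clock: 9.62
eef_pos: [526.8, -77.0, 141.4]
tcp_rot: [-3.141, 0.009, 3.094]
contact_force: [0.5, 0.1, 0.2]
opening: -0.0
grasp_force: 0.0
wrist yel 836 [610.  69.  90.] lo [605.  70.  74.] hi [621.  74. 100.]
wrist yel 176 [592. -81. 100.] lo [516. -85.  80.] hi [614. -78. 195.]
wrist blue 6488 [510.  16.  53.] lo [476.  -3.  48.] hi [546.  37.  54.]
   box c [511.7  17.8] size [41.9 75. ] yaw -0.044
side yel 34 [620. 194.  85.] lo [611. 189.  69.] hi [626. 210.  97.]
side yel 51 [609. -30.  76.] lo [601. -42.  68.] hi [618. -16.  82.]
side yel 56 [606. -91.  76.] lo [ 598. -102.   67.] hi [616. -77.  82.]
side blue 261 [509.  12.  52.] lo [474.  -4.  45.] hi [545.  34.  56.]
   box c [509.9  16. ] size [42.  75.1] yaw -0.03
scene yel 31 [622. 191.  87.] lo [614. 189.  71.] hi [629. 193. 100.]
scene yel 25 [621. 129.  88.] lo [613. 126.  69.] hi [628. 138. 101.]
scene yel 27 [617.  71.  88.] lo [608.  69.  67.] hi [624.  78. 101.]
scene yel 54 [614.  25.  80.] lo [605.  15.  68.] hi [622.  36.  90.]
scene yel 59 [612. -33.  76.] lo [602. -44.  68.] hi [619. -21.  83.]
scene yel 60 [609. -93.  76.] lo [ 599. -105.   68.] hi [616. -81.  82.]
scene blue 258 [519.  16.  53.] lo [480.  -4.  46.] hi [551.  36.  56.]
   box c [514.4  17. ] size [41.9 74.6] yaw -0.041
9.7667 [523.7 -76.5 136.5] [-3.142e+00  2.000e-03  3.095e+00] [-0.5  0.1  0. ]
```

View pics/w3.png

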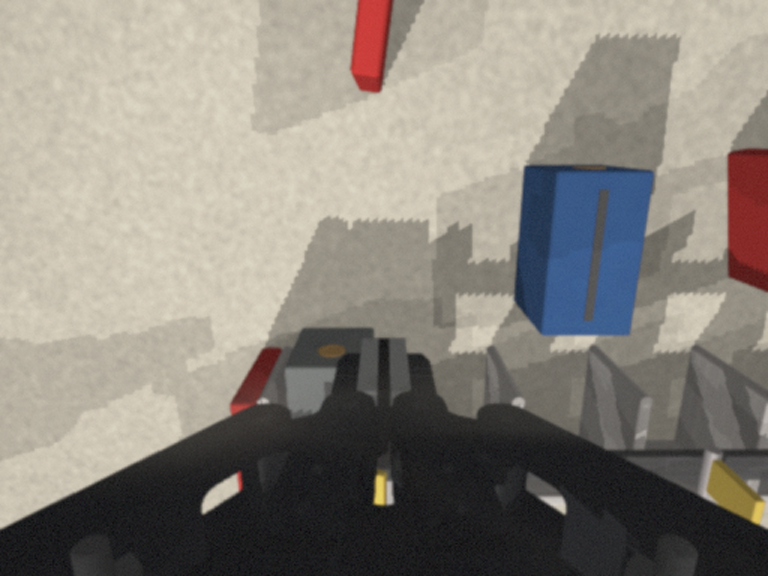

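The wrist view shows the box at (585,250), squared up and facing gap 3, which lies between the dividers at about (595,350) and (500,350). I'll check the gap's edges by depth, in the same camera.

```bash
python3 - <<'E'
from h import *
for n in("wrist","scene"):
    P=pts(dict(np.load(n+".npz"))); 
    m=(P[...,0]>576)&(P[...,0]<597)&(P[...,2]>50)&(P[...,2]<64)&(P[...,1]>-70)&(P[...,1]<120)
    h,e=np.histogram(P[m][:,1],np.arange(-70,122,3)); print(n,[(int(a),int(b)) for a,b in zip(e,h) if b>2], P[m][:,0].mean())
E
```

```text
wrist [(-22, 13), (-19, 62), (-16, 40), (38, 147), (41, 187), (44, 85), (98, 177), (101, 124), (104, 5)] 586.3981983740364
scene [(-19, 4), (98, 7), (101, 4), (104, 3)] 586.2619266072394
```

```bash
python3 -m inch '[[0,0,0,0.85,0.9,0,0.8],[0,0,0,0.85,0.9,0,0.8],[0,0,0,0.85,0.95,0,0.8],[0,0,0,0.8,0.95,0,0.8],[0,0,0,0,0,1,0.8],[0,0,0,0,0,1,0.8],[0,0,0,0,0,1,0.8],[0,0,0,0,0,0.5,0.8]]'; python3 -m inch '[[0,0,0,0,0,0.3,0.8],[0,0,0,0,0,0,0.8]]'
```

```text
clock: 10.43
eef_pos: [441.9, 19.9, 45.5]
tcp_rot: [-3.141, -0.004, 3.095]
contact_force: [-0.5, -0.8, -0.3]
opening: 0.202
grasp_force: 0.0
clock: 10.6
eef_pos: [442.4, 19.6, 38.9]
tcp_rot: [-3.141, -0.004, 3.095]
contact_force: [-0.6, 0.9, -0.9]
opening: 0.2
grasp_force: 0.0
```

```bash
python3 -m inch '[[0,0,0,-0.3,0,0,0.8],[0,0,0,-0.3,0,0,0.8],[0,0,0,-0.3,0,0,0.8],[0,0,0,-0.3,0,0,0.8],[0,0,0,-0.3,0,0,0.8],[0,0,0,-0.2,0,0,0.8],[0,0,0,0,0,0,0.8]]'; python3 m.py side scene | grep -A1 -E "blue|^1"
```

```text
clock: 11.18
eef_pos: [488.3, 17.4, 41.2]
tcp_rot: [3.141, 0.002, 3.094]
contact_force: [-0.4, 0.5, 0.0]
opening: 0.201
grasp_force: 0.0
side blue 196 [540.   5.  54.] lo [495. -32.  45.] hi [570.  30.  88.]
   box c [ 5.305e+02 -1.000e-01] size [104.2  44.1] yaw 0.481
--
scene blue 277 [543.  14.  52.] lo [504.  -5.  46.] hi [576.  35.  56.]
   box c [540.   15.8] size [42.7 76.2] yaw -0.044
11.2833 [487.2  17.4  40.9] [3.142e+00 1.000e-03 3.094e+00] [-0.   0.2  0.2]
```

```bash
python3 -m inch '[[0,0,0,-0.25,0,0,0.8],[0,0,0,-0.25,0,0,0.8],[0,0,0,-0.25,0,0,0.8],[0,0,0,-0.25,0,0,0.8],[0,0,0,0,0,0,0.8]]'; python3 -m inch '[[0,0,0,-0.25,0,0,0.8],[0,0,0,-0.25,0,0,0.8],[0,0,0,-0.25,0,0,0.8],[0,0,0,-0.25,0,0,0.8],[0,0,0,-0.2,0,0,0.8],[0,0,0,0,0,0,0.8]]'; python3 m.py side scene | grep -A1 -E "blue|^1|yel"
```

```text
clock: 11.7
eef_pos: [513.5, 16.2, 41.0]
tcp_rot: [3.141, 0.002, 3.095]
contact_force: [-0.1, 0.1, 0.9]
opening: 0.199
grasp_force: 0.0
clock: 12.2
eef_pos: [543.1, 14.8, 40.9]
tcp_rot: [3.142, 0.002, 3.095]
contact_force: [-0.1, 0.6, 0.4]
opening: 0.2
grasp_force: 0.0
side yel 20 [603.  53.  94.] lo [550. -19.  75.] hi [623.  75. 147.]
side yel 53 [611.  27.  79.] lo [603.  17.  67.] hi [620.  40.  86.]
side yel 50 [609. -30.  76.] lo [602. -42.  68.] hi [616. -17.  83.]
side yel 52 [606. -92.  77.] lo [ 598. -102.   72.] hi [616. -79.  81.]
side blue 86 [580.   1.  55.] lo [548. -34.  45.] hi [609.  23.  86.]
   box c [576.5  -5.4] size [85.8 30.7] yaw 0.574
scene yel 33 [622. 191.  88.] lo [613. 189.  69.] hi [630. 198. 100.]
scene yel 25 [621. 129.  87.] lo [612. 127.  70.] hi [627. 133. 101.]
scene yel 30 [617.  72.  86.] lo [608.  70.  67.] hi [624.  79. 102.]
scene yel 55 [614.  25.  80.] lo [604.  14.  67.] hi [622.  35.  90.]
scene yel 58 [612. -32.  77.] lo [602. -44.  67.] hi [620. -22.  83.]
scene yel 61 [609. -93.  76.] lo [ 599. -105.   68.] hi [617. -81.  83.]
scene blue 116 [573.  11.  53.] lo [557.  -6.  49.] hi [592.  33.  56.]
   box c [574.2  14.2] size [42.  39.2] yaw 1.551
scene blue 88 [624.  11.  51.] lo [613.  -8.  45.] hi [632.  31.  55.]
   box c [622.5  12.3] size [41.8 20. ] yaw 1.521
12.3 [542.   14.8  40.9] [3.142e+00 1.000e-03 3.095e+00] [-0.2 -0.3  0.2]
```

```bash
for i in 1; do python3 -m inch '[[0,0,0,-0.1,0,0,0.8],[0,0,0,-0.1,0,0,0.8],[0,0,0,-0.1,0,0,0.8],[0,0,0,0,0,0,0.8]]'; done; python3 -m inch '[[0,0,0,-0.08,0,0,0.8],[0,0,0,0,0,0,0.8]]'; python3 -m inch '[[0,0,0,-0.04,0,0,0.8],[0,0,0,0,0,0,0.8]]'
```

```text
clock: 12.63
eef_pos: [549.1, 14.5, 40.8]
tcp_rot: [3.142, 0.0, 3.095]
contact_force: [-1.4, 0.3, -1.2]
opening: 0.2
grasp_force: 0.7
clock: 12.8
eef_pos: [551.1, 14.4, 40.7]
tcp_rot: [3.142, 0.0, 3.094]
contact_force: [-1.0, -0.2, -1.6]
opening: 0.199
grasp_force: 0.7
clock: 12.97
eef_pos: [552.1, 14.3, 40.8]
tcp_rot: [-3.142, 0.0, 3.095]
contact_force: [0.2, 0.2, -1.0]
opening: 0.198
grasp_force: 0.7
```

```bash
python3 -m inch '[[0,0,0,-0.06,0,0,0.8],[0,0,0,0,0,0,0.8]]' | sed -n 2,4p; python3 -m inch '[[0,0,0,-0.06,0,0,0.8],[0,0,0,0,0,0,0.8]]'| sed -n 2,4p;  python3 m.py scene
```

```text
eef_pos: [553.6, 14.3, 40.8]
tcp_rot: [3.142, 0.0, 3.095]
contact_force: [-1.0, 0.3, -0.6]
eef_pos: [553.9, 14.2, 40.6]
tcp_rot: [-3.141, -0.002, 3.095]
contact_force: [-5.4, 0.9, 3.8]
scene yel 33 [622. 191.  87.] lo [612. 188.  68.] hi [630. 198.  99.]
scene yel 23 [620. 129.  89.] lo [611. 126.  71.] hi [626. 135.  99.]
scene yel 28 [616.  71.  86.] lo [607.  70.  67.] hi [625.  78. 100.]
scene yel 58 [615.  25.  79.] lo [605.  15.  67.] hi [622.  36.  88.]
scene yel 57 [612. -32.  77.] lo [602. -44.  67.] hi [621. -21.  82.]
scene yel 63 [609. -93.  76.] lo [ 599. -105.   66.] hi [618. -80.  83.]
scene blue 76 [578.  10.  53.] lo [568.  -6.  49.] hi [593.  31.  56.]
   box c [577.2  12.4] size [28.2 43.5] yaw -1.301
scene blue 106 [628.  11.  53.] lo [615.  -8.  49.] hi [641.  31.  56.]
   box c [627.3  11.8] size [40.9 28.7] yaw 1.505
13.35 [553.9  14.2  40.6] [-3.141e+00 -2.000e-03  3.095e+00] [-5.1  0.8  2.8]
```

The tool stalled with a 5 N reaction where home was expected. I'll back off, lift and verify.

```bash
python3 -m inch '[[0,0,0,0.4,0,0,0.8],[0,0,0,1,0,0,0.8],[0,0,0,1,0,-1,0.8],[0,0,0,1,0,-1,0.8],[0,0,0,1,0,-1,0.8],[0,0,0,1,0,-1,0.8],[0,0,0,1,0,-1,0.8],[0,0,0,0,0,0,0.8]]'|head -2; python3 m.py scene side; python3 - <<'E'
from h import *
a=[]
for n,c in(("scene",(205,160,345,270)),("side",(225,130,335,240))):
    f=dict(np.load(n+".npz")); a.append(cv2.resize(f["pixels"][c[1]:c[3],c[0]:c[2]][...,::-1],(395,360),interpolation=cv2.INTER_CUBIC))
cv2.imwrite("pics/fin.png",np.hstack(a))
# grey parked box extents vs blue, same camera
P=pts(dict(np.load("scene.npz")))
E
```

```text
clock: 14.02
eef_pos: [392.6, 21.9, 169.0]
scene yel 33 [622. 191.  87.] lo [610. 188.  68.] hi [629. 199.  99.]
scene yel 25 [620. 130.  87.] lo [611. 126.  67.] hi [626. 139.  98.]
scene yel 29 [616.  72.  87.] lo [608.  70.  67.] hi [624.  80. 100.]
scene yel 56 [614.  25.  79.] lo [604.  15.  67.] hi [622.  36.  88.]
scene yel 60 [612. -33.  76.] lo [602. -45.  67.] hi [620. -21.  82.]
scene yel 62 [609. -93.  76.] lo [ 600. -105.   67.] hi [616. -81.  82.]
scene blue 71 [579.  10.  53.] lo [569.  -6.  50.] hi [593.  31.  55.]
   box c [581.4  12.6] size [38.2 27.6] yaw 1.432
scene blue 102 [628.  10.  53.] lo [615.  -9.  48.] hi [639.  31.  56.]
   box c [626.8  11.6] size [41.2 27.5] yaw 1.535
side yel 32 [619. 193.  85.] lo [613. 188.  75.] hi [627. 198.  97.]
side yel 31 [616. 131.  85.] lo [609. 127.  73.] hi [622. 135.  96.]
side yel 36 [613.  72.  85.] lo [605.  70.  72.] hi [621.  75.  95.]
side yel 51 [612.  27.  79.] lo [603.  16.  68.] hi [621.  36.  88.]
side yel 47 [608. -31.  76.] lo [601. -43.  68.] hi [617. -20.  81.]
side yel 55 [606. -91.  77.] lo [ 598. -104.   69.] hi [616. -78.  83.]
side blue 124 [583.  13.  52.] lo [564.  -6.  47.] hi [609.  30.  55.]
   box c [586.8  12.5] size [42.1 47.3] yaw -0.088
14.1167 [395.8  21.8 166.9] [3.141 0.005 3.095] [ 0.8 -0.  -0.5]
```

View pics/fin.png

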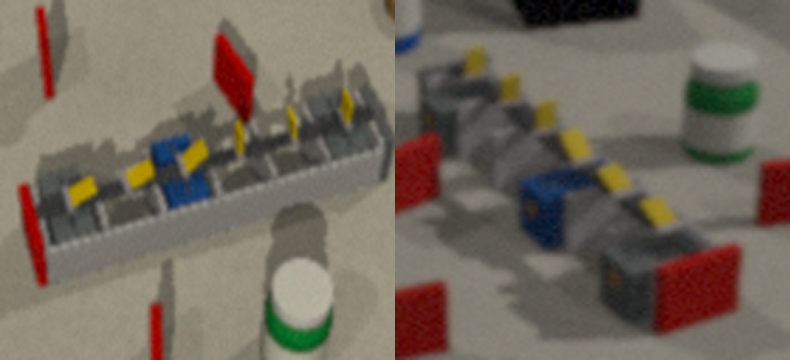

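The final view shows the blue box, at left (180,170) and right (555,210), in gap 3 and touching the back, its near end level with the parked boxes. Flags 1 to 3 are down and 4 to 6 are upright, so I'm handing in.

```bash
python3 -c "
from rig import r
print(r.sign_off())"
```

```text
the job is handed in; nothing more can be done
None
```

I laid over flags 1 to 3 in order, left flags 4 to 6 standing, pushed the blue coin box home in the third gap from the red end, and handed the job in at about 14 s; no verdict came back.

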